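# Charge the cutter's battery pack

## Task

Plug the yellow battery pack upright into the socket of the charging dock, pushed fully home, while the dock's red switch is still off; then turn the switch clockwise to on and let go. Leave the jar, awl and rotary cutter where they are.

Things in the scene. Friction and masses are not known exactly. Their poses are not given: they have to be found in the camera images.
- pack: Battery pack: a yellow rectangular block with a black foot, 32 mm (its x) by 46 mm (its y) in plan and 110 mm tall (its z), about 0.3 kg, standing upright on its foot at the start. Origin: centre of its underside. The lowest 5 mm are tapered in by 2 mm a side. It may be plugged in either way round (half turn about z).
- dock: Charging dock, screwed to the table: a grey base plate 110 mm (its x) by 300 mm (its y), 20 mm thick; origin at the centre of its underside, z up. A rail along its y carries the black socket module on its -y half; the red switch is on its +y half, its axis at x = 0, y = 85 mm.
- rail_mid (a point): Mid-range point of the socket module's rail, at module-top height: dock x 0, y -75, z 65 mm; axes as the dock. The black module (56 x by 66 y, 45 mm tall, fixed) is clipped up to 20 mm either way along y from here: unreported, find it by touch or sight. Its central hole (33.6 x by 47.6 y, centred on x = 0) opens upward, 32 mm deep, floor 33 mm above the table; the pack's y goes along the dock's y.
- switch_grip (a point): Point on the axis of the dock's red switch handle, 55 mm above the table, at the height to grip. The handle is a red upright bar 70 mm long, 14 mm wide and 30 mm tall (from 37 to 67 mm above the table), centred on the vertical axis; the point's y axis runs along the bar and its x axis across it. A white line on top marks the +y end.
- switch (a joint): Angle of the red switch handle: 0 = off (bar along the dock's y), 1.05 rad = on, turned 60 degrees clockwise seen from above. End stops at both; it is stiff (about 0.1 N m) and stays where it is left, so turn it right to its stop.
- jar: Blue jar with a white lid, 56 mm across, 85 mm tall, standing; origin at the centre of its underside. Leave alone.
- awl: Awl with a wooden handle, 160 mm long, 26 mm thick, lying on the table; origin under its middle, x towards its tip. Leave alone.
- cutter: Yellow rotary cutter, about 210 mm long and 26 mm high, lying on the table; origin under it, near the middle. Leave alone.
Things that resemble listed ones, but are neither listed nor needed, are in the scene too. What is shaped like the pack but blue or pink is not meant.

How it is judged:
By the outcome, as a careful person would: the job done as asked, in the order asked, and still so for the second after the job is handed in, with the robot touching nothing.
It also fails if it takes over 72 s, if anything falls off the work surface, if the arm or the gripper's body presses on something with over 40 N, if the wrist force passes 120 N, or if a joint passes its speed limit or range.

## Robot

A 6-joint arm with a two-finger parallel gripper is mounted at the origin on the work surface. World frame = base frame: x ahead of the robot, y to its left, z up, the work surface at z = 0. Lengths are in mm, angles in rad, forces in N, time in s.
With the tool pointing down it reaches from about 350 to 875 mm from the base axis. Payload 4.2 kg.
Tool frame: the origin (TCP) lies on the centre line of the jaws, within the pads' length; the fingertips stand 14 mm ahead of it and the grasp point (between the pads) lies 5 mm behind it (tcp_to_tips is the distance from the TCP to the fingertips, in mm); z points along the fingers, y is the direction in which the jaws open and shut (so a half turn about z gives the same grasp; the last joint's range is limited). The gripper opens to 85 mm and grips with 20 to 120 N. Pads are 22 mm wide; open, the fingers measure 114 mm over their backs; the gripper's body (76 mm by 85 mm) begins 54 mm behind the grasp point. The pads swing forward as they close: fully open they stand 13 mm farther back than shut.
Start: joints at [-1.07, 0.385, 0.008, 0, -1.194, -0.259], TCP at [149.674, -606.792, 245.312] pointing down, gripper open.
Joint ranges: [-3.14, 3.14], [-1.21, 2.06], [-1.07, 1.41], [-3.16, 2.05], [-2.99, -0.16], [-3.1, 3.1]. Speed limits (rad/s): [2.79, 2.79, 3.14, 3.14, 3.14, 3.14].

## Interface

Orientations are given as a unit quaternion [x, y, z, w].
In Python, from bench import read_state, get_image, job_done, tcp_to_tips gives the robot as it stands. The module is installed in compiled form; this text tells all that it offers.
- The arm moves only by the tool play_rows, never from a script. Its argument "targets" is a list of rows, each an object of numbers: "gripper": the gripper's target within -1 to 1 (shut at 1, half-way at 0, fully open at -1); "tx", "ty", "tz": the shift along the tool's x, y, z scaled (see below); "spin": the turn about the tool's z scaled (see below). A call has 1 to 12 rows; each row is the pose to reach, as a shift and turn from the pose commanded when the call began, along the tool's axes at that moment; what a row does not reach only later rows make up. The controller multiplies each number of a shift by 0.25 m and each number of a turn by pi/4 rad. A row lasts 1/8 s, in which the tool goes at most 62.5 mm and 10.7 degrees, less where a joint would pass 70% of its speed; a pose out of reach is approached as far as the arm can. A call with a number of a shift or a turn outside -1 to 1 is refused whole. A call with a gripper value outside its range is refused whole. The fingers move at their own pace and stop on an object; the grip force is fixed at half the most. Time passes only in rows, so rows that repeat a pose let the fingers close. It gives the time, the measured TCP pose, the force and the opening at its end, in the units of the state.
- read_state(): the state, without advancing time (a new reading comes with each control period).
- get_image(name): name is "side" or "top"; returns a dict with "frame" (384x512x3 uint8, red, green, blue), "depth" (384x512 float32, mm along the optical axis (not along the pixel's ray), 0 where there is no reading), "mtx" (3x3 intrinsics, pixels), "k1" (the pictures are not rectified: a ray, as slopes to the right and down, at radius r is drawn at 1 + k1 r^2 times it, then the intrinsics apply), "world_to_cam" (4x4, takes a point from world to camera coordinates). Camera axes: x right, y up, looking along -z (the intrinsics and any distortion apply to the point x, -y, -z); pixel columns grow to the right and rows downward; lengths in mm; the calibration is good to about 2 mm. A picture is of the moment at which its call begins.
- job_done(): hands the job in, once; it reports no verdict.
The state is a dict: "clock": time; "joints": joint angles; "joint_vel": joint speeds; "joint_efforts": joint torques, N m; "position": TCP position; "ee_rot": TCP orientation; "contact_force": force on the tool from outside, world axes, zero at the start; "wrist_torque": the same for the moment, N m; "gripper_width": finger opening in mm.
Only numpy, scipy, OpenCV 4.12 (cv2) and the standard library are available. Lean on these libraries where they do the work, as an engineer would, in place of code of your own. Each camera call takes 0.05 s, during which the arm holds its last target.

## Working session

There is one attempt and no reset: what is moved stays moved. The work goes in short steps, Python scripts to look and compute and a tool call to move; the robot and the scene stay as the last step left them, time stands still between calls to the robot, and variables do not carry over. Pictures are saved under pics/ and viewed, and the job is handed in when it is done.

Besides the shell and the picture viewer there is one more tool, called after "Emit:" as name([rows], argument=value, ...), one row to a line, values as JSON. play_rows: Moves the arm, as the interface text tells. Its arguments: {"type":"object","properties":{"targets":{"type":"array","items":{"type":"object","properties":{"gripper":{"type":"number"},"tx":{"type":"number","minimum":-1,"maximum":1},"ty":{"type":"number","minimum":-1,"maximum":1},"tz":{"type":"number","minimum":-1,"maximum":1},"spin":{"type":"number","minimum":-1,"maximum":1}}}}},"required":["targets"]}

```bash
mkdir -p pics
python3 - <<'E'
from bench import *
import cv2, numpy as np, pickle
for n in("side","top"):
    g=get_image(n); pickle.dump(g,open(n+'0.pkl','wb'))
    cv2.imwrite(f'pics/{n}0.png',cv2.resize(g['frame'][:,:,::-1],(800,600)))
    print(n,g['mtx'],g['k1'],g['world_to_cam'])
print(read_state(),tcp_to_tips)
E
```

```text
side [[348.68466922   0.         254.22403458]
 [  0.         348.68466922 193.52582472]
 [  0.           0.           1.        ]] -0.06834027597628708 [[-7.68657577e-01 -6.39456554e-01  1.61506759e-02  3.77291567e+02]
 [ 3.29669414e-01 -3.74388635e-01  8.66689811e-01 -2.38331724e+02]
 [-5.48163851e-01  6.71512074e-01  4.98585928e-01 -1.03509874e+03]
 [ 0.00000000e+00  0.00000000e+00  0.00000000e+00  1.00000000e+00]]
top [[391.9896254    0.         260.93128036]
 [  0.         391.9896254  190.24415754]
 [  0.           0.           1.        ]] -0.08791765371979816 [[ 1.58604724e-02 -9.99858285e-01  5.64407194e-03 -5.08072658e+00]
 [ 9.85571011e-01  1.65847048e-02  1.68448001e-01 -4.99440775e+02]
 [-1.68517734e-01  2.89096883e-03  9.85694382e-01 -1.03860159e+03]
 [ 0.00000000e+00  0.00000000e+00  0.00000000e+00  1.00000000e+00]]
{'clock': 0.1, 'joints': array([-1.07041493e+00,  3.85472345e-01,  6.77404232e-03, -3.90332790e-04,
       -1.19400606e+00, -2.58596488e-01]), 'joint_vel': array([ 5.50069716e-04,  7.20787255e-05,  3.37289895e-03,  9.25214450e-04,
       -6.04392450e-04, -4.35990738e-04]), 'joint_efforts': array([ 1.35229784e-03, -3.93320060e+01,  1.88929993e+01,  4.19786051e+00,
       -2.58150154e-03,  1.08236313e-05]), 'position': array([ 149.5372815 , -606.34660331,  244.34651299]), 'ee_rot': array([-1.20526684e-01,  9.92709613e-01,  9.53345280e-04, -1.84911515e-04]), 'contact_force': array([-0.17295921, -0.56099315, -1.049101  ]), 'wrist_torque': array([-0.03129517,  0.02418937, -0.02492859]), 'gripper_width': 85.50546738528516} 14.0
```

View pics/side0.png

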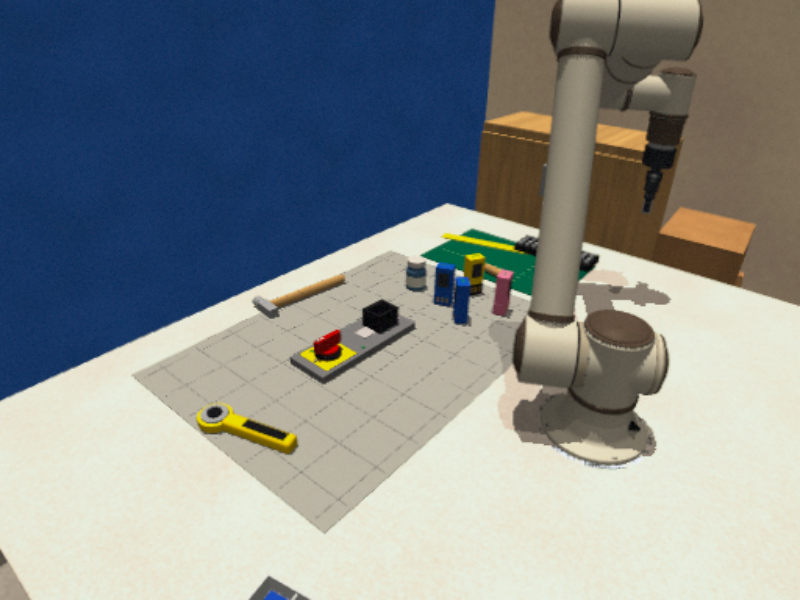

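View pics/top0.png

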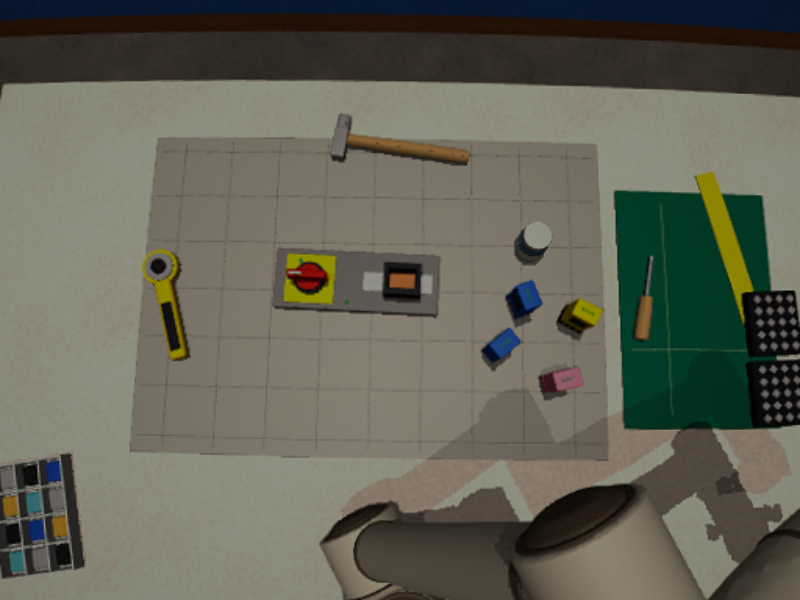

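The side view shows the yellow pack at (474,273), and the top view shows it at (580,314). Things it could be taken for in the top view: blue blocks (524,299) and (500,346), the pink block (562,380), the yellow ruler (725,240) and the yellow cutter (168,305). Only the block at (580,314) is a yellow block with a black foot. The dock's socket is at (403,282), and the switch at (308,277) has its white end to the left (+y).

```bash
cat > h.py <<'E'
import numpy as np, cv2
def rays(g,px):
    px=np.atleast_2d(np.asarray(px,float)); K=g['mtx']
    d=np.array([g['k1'],0,0,0,0.])
    # model: radial factor 1+k1 r^2 = cv2 model
    u=cv2.undistortPoints(px.reshape(-1,1,2),K,d,criteria=(3,50,1e-10)) if False else cv2.undistortPointsIter(px.reshape(-1,1,2),K,d,None,None,(3,50,1e-10))
    u=u.reshape(-1,2)
    W=g['world_to_cam']; R=W[:3,:3]; c=-R.T@W[:3,3]
    dc=np.c_[u[:,0],-u[:,1],-np.ones(len(u))]
    return c, dc@R
def onplane(g,px,z):
    c,d=rays(g,px); return c+d*((z-c[2])/d[:,2])[:,None]
def cloud(g):
    h,w=g['depth'].shape; v,u=np.mgrid[:h,:w]
    c,d=rays(g,np.c_[u.ravel(),v.ravel()])
    P=c+d*g['depth'].ravel()[:,None]
    P[g['depth'].ravel()==0]=np.nan
    return P.reshape(h,w,3)
E
python3 - <<'E'
from h import *
import pickle
g=pickle.load(open('top0.pkl','rb')); P=cloud(g); f=g['frame']; 
hsv=cv2.cvtColor(f,cv2.COLOR_RGB2HSV)
def rep(n,m):
    Q=P[m]; r=cv2.minAreaRect(Q[:,:2].astype(np.float32)); print(n,m.sum(),'rect',np.round(r[0],1),np.round(r[1],1),round(r[2],1),'z',np.round(np.nanpercentile(Q[:,2],[5,50,95]),1))
    return r
z=P[:,:,2]; vv,uu=np.mgrid[:384,:512]
def box(x0,y0,x1,y1): return (uu>x0*.64)&(uu<x1*.64)&(vv>y0*.64)&(vv<y1*.64)
yl=(abs(hsv[:,:,0].astype(int)-28)<8)&(hsv[:,:,1]>120)
rep('pack top',box(550,285,612,345)&(z>103)&(z<118))
rep('pack yellow',yl&box(550,285,612,345))
rep('pack foot',box(550,285,612,345)&(z>5)&(z<103))
for n,b in dict(jar=(510,215,560,265),blue1=(500,275,545,325),blue2=(478,322,525,368),pink=(535,362,590,400)).items(): rep(n,box(*b)&(z>70))
rep('mod top',box(375,255,430,305)&(z>60)&(z<72))
rep('hole',box(375,255,430,305)&(z>25)&(z<45))
rep('dock',box(265,240,445,320)&(z>14)&(z<26))
rep('handle',box(270,240,340,310)&(z>60)&(z<74))
red=((hsv[:,:,0]<8)|(hsv[:,:,0]>172))&(hsv[:,:,1]>120)
rep('red',box(270,240,340,310)&red&(z>55))
def crop(n,b,g=f):
    a=[int(k*.64) for k in b]; cv2.imwrite(n,cv2.resize(g[a[1]:a[3],a[0]:a[2],::-1],None,fx=6,fy=6,interpolation=cv2.INTER_CUBIC))
crop('pics/c1.png',(470,210,660,410)); crop('pics/c2.png',(265,235,450,325))
s=pickle.load(open('side0.pkl','rb'))['frame']; crop('pics/c3.png',(400,240,530,330),s)
E
```

```text
pack top 204 rect [ 469.6 -295.3] [44.6 32. ] 59.3 z [105.  107.9 110.9]
pack yellow 334 rect [ 482.  -308.9] [50. 82.] 41.2 z [ 31.6 106.1 110.4]
pack foot 211 rect [ 462.6 -285.9] [55.5 26. ] 30.7 z [12.1 56.5 98.9]
jar 273 rect [ 606.2 -219. ] [47.5 49.3] 85.1 z [76.3 82.8 86.4]
blue1 271 rect [ 495.7 -197. ] [46.7 32.7] 23.0 z [ 78.7 107.2 110.5]
blue2 254 rect [ 415.2 -155.8] [32.4 46.9] 41.6 z [ 84.3 107.7 111. ]
pink 264 rect [ 359.1 -259.9] [32.5 46.8] 15.4 z [ 81.9 107.9 111. ]
mod top 260 rect [529.5  16. ] [65.8 56.7] 87.8 z [60.6 63.1 66.1]
hole 219 rect [524.4  12.1] [90.2 46.9] 89.3 z [27.7 31.8 41.1]
dock 2976 rect [532.6  98. ] [297.5 110.9] 87.9 z [15.2 18.4 22. ]
handle 128 rect [535.8 182.1] [69.2 14.2] 88.3 z [61.9 64.5 68.3]
red 121 rect [535.7 180.7] [66.4 14.2] 88.1 z [59.2 64.1 67.6]
```

View pics/c1.png

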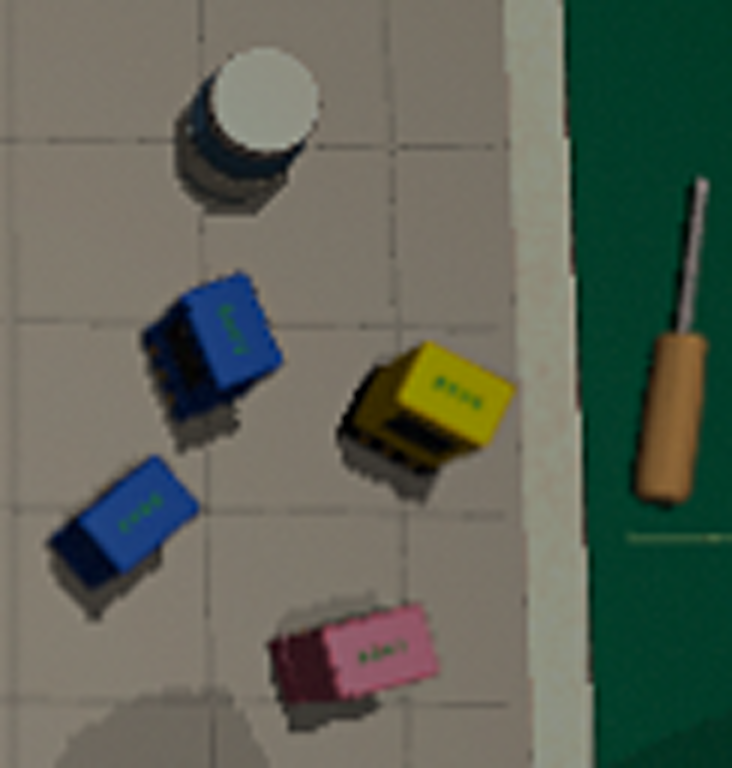

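View pics/c2.png

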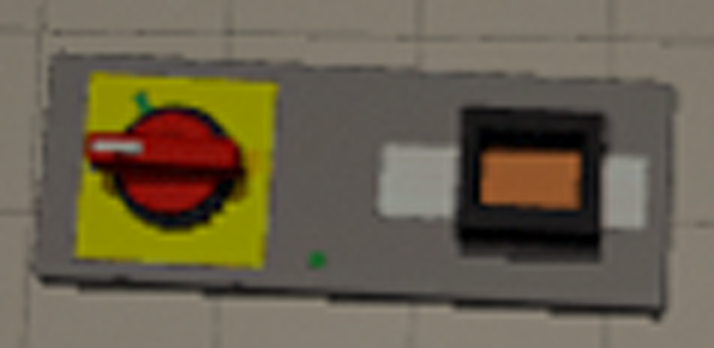

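View pics/c3.png

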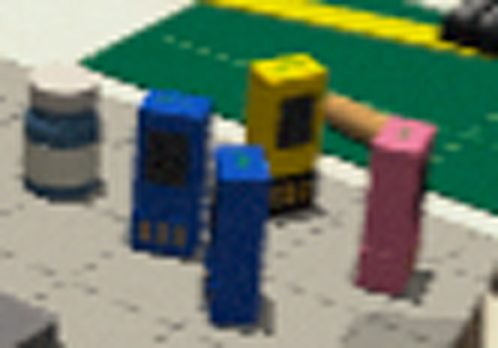

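Run:
```python
from h import *
import pickle
# two-view check: pack top face by image contour -> plane z=110; side view: cloud of the pack
g=pickle.load(open('side0.pkl','rb')); P=cloud(g); z=P[:,:,2]
def near(x,y,r,z0,z1): return (np.hypot(P[:,:,0]-x,P[:,:,1]-y)<r)&(z>z0)&(z<z1)
def rep(n,m):
    Q=P[m]; r=cv2.minAreaRect(Q[:,:2].astype(np.float32)); print(n,m.sum(),np.round(r[0],1),np.round(r[1],1),round(r[2],1),np.round(np.nanpercentile(Q[:,2],[5,50,95]),1))
rep('pack all',near(470,-295,45,20,118)); rep('top',near(470,-295,45,106,118))
rep('handle',near(535,182,45,62,75)); rep('mod',near(529,16,48,61,75)); 
m=(P[:,:,0]>450)&(P[:,:,0]<620)&(P[:,:,1]>-80)&(P[:,:,1]<270)&(z>16)&(z<25); rep('dock',m)
t=pickle.load(open('top0.pkl','rb')); f=t['frame']; hsv=cv2.cvtColor(f,cv2.COLOR_RGB2HSV); Pt=cloud(t)
m=((Pt[:,:,2]>100)&(np.hypot(Pt[:,:,0]-470,Pt[:,:,1]+295)<45)).astype(np.uint8)
c=max(cv2.findContours(m,0,2)[0],key=cv2.contourArea)
Q=onplane(t,c.reshape(-1,2),110); r=cv2.minAreaRect(Q[:,:2].astype(np.float32)); print('packtop plane',r)
# orange hole floor
o=((hsv[:,:,0]>5)&(hsv[:,:,0]<18)&(hsv[:,:,1]>120)).astype(np.uint8); o[:,:245]=0;o[:,275:]=0;o[:165]=0;o[200:]=0
v,u=np.nonzero(o); Q=onplane(t,np.c_[u,v],33); print('floor',cv2.minAreaRect(Q[:,:2].astype(np.float32)))
```

```text
pack all 250 [ 471.5 -294.9] [51.  39.7] 61.5 [ 29.   78.3 110. ]
top 42 [ 472.5 -294.6] [45.3 35.4] 67.4 [106.5 109.3 111.1]
handle 57 [537.6 184.9] [15.  66.6] 1.1 [62.9 65.7 68.1]
mod 111 [532.3  15.7] [70.7 58.6] 87.2 [61.8 64.1 66.1]
dock 982 [534.9  98.5] [302.2 111.6] 87.9 [16.9 19.4 22.2]
packtop plane ((468.5301208496094, -293.827880859375), (44.226505279541016, 32.56776428222656), 61.366233825683594)
floor ((526.2976684570312, 13.87674617767334), (52.05842971801758, 46.22568130493164), 4.100185394287109)
```

Close crop: the yellow block with the black foot is the target. Both views agree within 3 mm: pack ≈ (470.5, -294.6) with its y at about 60.7°, module ≈ (530.7, 16), switch ≈ (536.5, 183), dock y at 87.9°. First I'll move half of the transit.

Emit:
play_rows([
  {"tx": -0.15,"ty": 0.09,"spin": -0.1,"gripper": -1},
  {"tx": -0.31,"ty": 0.18,"spin": -0.21,"gripper": -1},
  {"tx": -0.46,"ty": 0.27,"spin": -0.31,"gripper": -1},
  {"tx": -0.62,"ty": 0.36,"spin": -0.42,"gripper": -1},
  {"tx": -0.77,"ty": 0.45,"spin": -0.52,"gripper": -1},
  {"tx": -0.77,"ty": 0.45,"spin": -0.52,"gripper": -1},
])

```text
invalid input
```

```bash
cat > go.py <<'E'
import sys, numpy as np
from scipy.spatial.transform import Rotation as R
from bench import read_state
def go(x,y,z,jaw):
    s=read_state(); r=R.from_quat(s['ee_rot']); M=r.as_matrix(); p=s['position']
    d=M.T@(np.array([x,y,z])-p); a=np.degrees(np.arctan2(M[1,1],M[0,1]))
    t=(jaw-a+90)%180-90
    print('t',round(s['clock'],2),'pos',np.round(p,1),'jaw',round(a,2),'tilt',np.round(M[:,2],4),'F',np.round(s['contact_force'],1),'w',round(s['gripper_width'],1),'j6',round(s['joints'][5],2))
    print('tx ty tz',np.round(d/250,3),'spin',round(-t/45,3),'(mm',np.round(d,1),'deg',round(t,1),')')
if __name__=='__main__': go(*map(float,sys.argv[1:5]))
E
python3 go.py 470.5 -294.6 170 -29.3
```

```text
t 0.1 pos [ 149.5 -606.3  244.3] jaw 103.84 tilt [-6.0e-04  1.8e-03 -1.0e+00] F [-0.2 -0.6 -1. ] w 85.5 j6 -0.26
tx ty tz [-1.545  0.903  0.299] spin -1.041 (mm [-386.2  225.7   74.7] deg 46.9 )
```

Emit:
play_rows([
  {"tx": -0.15,"ty": 0.09,"tz": 0,"spin": -0.1,"gripper": -1},
  {"tx": -0.31,"ty": 0.18,"tz": 0,"spin": -0.21,"gripper": -1},
  {"tx": -0.46,"ty": 0.27,"tz": 0,"spin": -0.31,"gripper": -1},
  {"tx": -0.62,"ty": 0.36,"tz": 0,"spin": -0.42,"gripper": -1},
  {"tx": -0.77,"ty": 0.45,"tz": 0,"spin": -0.52,"gripper": -1},
  {"tx": -0.77,"ty": 0.45,"tz": 0,"spin": -0.52,"gripper": -1},
])

```text
clock: 0.85
position: [311.2, -449.6, 245.1]
ee_rot: [-0.321, 0.947, 0.0, 0.0]
contact_force: [0.0, -0.2, -0.1]
gripper_width: 85.7
```

```bash
python3 go.py 470.5 -294.6 150 -29.3
```

```text
t 0.85 pos [ 311.2 -449.6  245.1] jaw 127.49 tilt [-1.e-04  7.e-04 -1.e+00] F [ 0.  -0.2 -0.1] w 85.7 j6 -0.25
tx ty tz [-0.883  0.104  0.381] spin -0.516 (mm [-220.7   26.    95.2] deg 23.2 )
```

Emit:
play_rows([
  {"tx": -0.18,"ty": 0.02,"tz": 0,"spin": -0.1,"gripper": -1},
  {"tx": -0.36,"ty": 0.04,"tz": 0,"spin": -0.2,"gripper": -1},
  {"tx": -0.54,"ty": 0.06,"tz": 0.1,"spin": -0.3,"gripper": -1},
  {"tx": -0.72,"ty": 0.08,"tz": 0.2,"spin": -0.4,"gripper": -1},
  {"tx": -0.883,"ty": 0.104,"tz": 0.3,"spin": -0.516,"gripper": -1},
  {"tx": -0.883,"ty": 0.104,"tz": 0.38,"spin": -0.516,"gripper": -1},
  {"tx": -0.883,"ty": 0.104,"tz": 0.38,"spin": -0.516,"gripper": -1},
])

```text
clock: 1.72
position: [468.4, -296.9, 148.4]
ee_rot: [-0.503, 0.864, 0.002, -0.002]
contact_force: [-0.6, -1.4, 0.6]
gripper_width: 85.3
```

```bash
python3 go.py 470.5 -294.6 80 -29.3
python3 - <<'E'
from bench import *; import cv2
for n in("side","top"):
    f=get_image(n)['frame']; 
    c=f[130:230,230:360] if n=="side" else f[130:270,300:430]
    cv2.imwrite(f'pics/{n}1.png',cv2.resize(c[:,:,::-1],None,fx=4,fy=4))
E
```

```text
t 1.73 pos [ 468.4 -296.9  148.4] jaw 150.44 tilt [-0.0047  0.0016 -1.    ] F [-0.6 -1.4  0.6] w 85.3 j6 -0.24
tx ty tz [-0.013 -0.004  0.273] spin -0.006 (mm [-3.1 -1.  68.3] deg 0.3 )
```

View pics/side1.png

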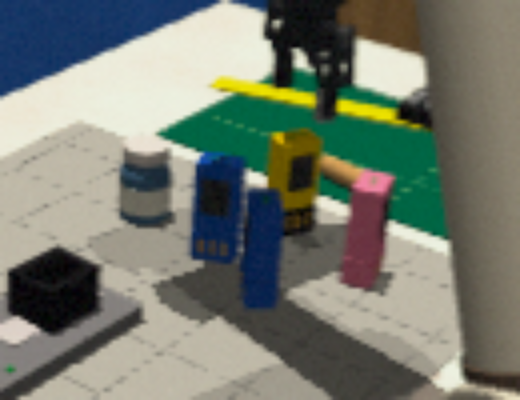

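View pics/top1.png

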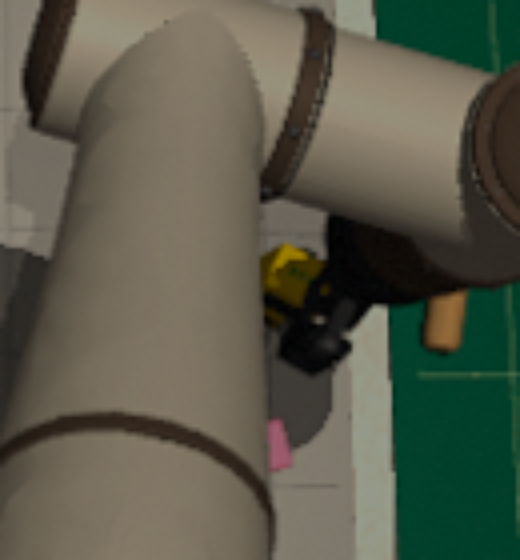

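Side view: open fingertips at (280,85) and (325,115) straddle the pack (295,135) above it. In the top view the arm hides most of the pack. Next I go straight down.

Emit:
play_rows([
  {"tx": 0,"ty": 0,"tz": 0,"spin": 0,"gripper": -1},
  {"tx": 0,"ty": 0,"tz": 0,"spin": 0,"gripper": -1},
  {"tx": 0,"ty": 0,"tz": 0.04,"spin": 0,"gripper": -1},
])

```text
clock: 2.2
position: [470.2, -297.6, 141.2]
ee_rot: [-0.503, 0.864, -0.001, 0.001]
contact_force: [0.4, -0.2, 0.1]
gripper_width: 85.8
```

```bash
python3 go.py 470.5 -294.6 80 -29.3
```

```text
t 2.2 pos [ 470.2 -297.6  141.2] jaw 150.45 tilt [ 0.003 -0.001 -1.   ] F [ 0.4 -0.2  0.1] w 85.8 j6 -0.24
tx ty tz [-0.011  0.006  0.245] spin -0.005 (mm [-2.7  1.4 61.2] deg 0.2 )
```

Emit:
play_rows([
  {"tx": -0.011,"ty": 0.006,"tz": 0,"spin": 0,"gripper": -1},
  {"tx": -0.011,"ty": 0.006,"tz": 0.08,"spin": 0,"gripper": -1},
  {"tx": -0.011,"ty": 0.006,"tz": 0.16,"spin": 0,"gripper": -1},
  {"tx": -0.011,"ty": 0.006,"tz": 0.24,"spin": 0,"gripper": -1},
  {"tx": -0.011,"ty": 0.006,"tz": 0.24,"spin": 0,"gripper": -1},
  {"tx": -0.011,"ty": 0.006,"tz": 0.24,"spin": 0,"gripper": -1},
])

```text
clock: 2.95
position: [470.2, -294.2, 81.0]
ee_rot: [-0.504, 0.864, -0.0, 0.0]
contact_force: [0.2, -0.5, 0.7]
gripper_width: 85.3
```

```bash
python3 go.py 470.5 -294.6 80 -29.3
python3 - <<'E'
from bench import *; import cv2
for n in("side","top"):
    f=get_image(n)['frame']; 
    c=f[130:230,230:360] if n=="side" else f[130:270,300:430]
    cv2.imwrite(f'pics/{n}2.png',cv2.resize(c[:,:,::-1],None,fx=4,fy=4))
E
```

```text
t 2.95 pos [ 470.2 -294.2   81. ] jaw 150.5 tilt [ 8.e-04 -6.e-04 -1.e+00] F [ 0.2 -0.5  0.7] w 85.3 j6 -0.25
tx ty tz [ 0.001 -0.002  0.004] spin -0.004 (mm [ 0.2 -0.5  1. ] deg 0.2 )
```

View pics/side2.png

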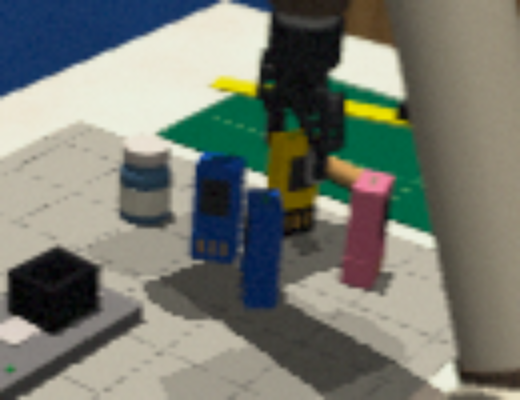

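Pack is between the fingers (crop 295,165). I'll close, then lift slightly.

Emit:
play_rows([
  {"tx": 0,"ty": 0,"tz": 0,"spin": 0,"gripper": 1},
  {"tx": 0,"ty": 0,"tz": 0,"spin": 0,"gripper": 1},
  {"tx": 0,"ty": 0,"tz": 0,"spin": 0,"gripper": 1},
  {"tx": 0,"ty": 0,"tz": 0,"spin": 0,"gripper": 1},
  {"tx": 0,"ty": 0,"tz": 0,"spin": 0,"gripper": 1},
  {"tx": 0,"ty": 0,"tz": 0,"spin": 0,"gripper": 1},
  {"tx": 0,"ty": 0,"tz": 0,"spin": 0,"gripper": 1},
  {"tx": 0,"ty": 0,"tz": 0,"spin": 0,"gripper": 1},
])

```text
clock: 4.05
position: [470.1, -294.2, 80.7]
ee_rot: [-0.504, 0.864, -0.0, 0.0]
contact_force: [0.7, -0.8, 3.8]
gripper_width: 31.6
```

Emit:
play_rows([
  {"tx": 0,"ty": 0,"tz": -0.05,"spin": 0,"gripper": 1},
  {"tx": 0,"ty": 0,"tz": -0.15,"spin": 0,"gripper": 1},
  {"tx": 0,"ty": 0,"tz": -0.3,"spin": 0,"gripper": 1},
  {"tx": 0,"ty": 0,"tz": -0.45,"spin": 0,"gripper": 1},
  {"tx": 0,"ty": 0,"tz": -0.55,"spin": 0,"gripper": 1},
  {"tx": 0,"ty": 0,"tz": -0.6,"spin": 0,"gripper": 1},
  {"tx": 0,"ty": 0,"tz": -0.6,"spin": 0,"gripper": 1},
  {"tx": 0,"ty": 0,"tz": -0.6,"spin": 0,"gripper": 1},
])

```text
clock: 5.05
position: [468.7, -293.5, 228.6]
ee_rot: [-0.503, 0.864, 0.001, -0.001]
contact_force: [-0.3, 0.6, -2.8]
gripper_width: 31.2
```

```bash
python3 go.py 530.7 16 230 -2.1
```

```text
t 5.05 pos [ 468.7 -293.5  228.6] jaw 150.45 tilt [-0.0031  0.0016 -1.    ] F [-0.3  0.6 -2.8] w 31.2 j6 -0.25
tx ty tz [-1.199  0.395 -0.004] spin -0.61 (mm [-299.8   98.7   -1. ] deg 27.4 )
```

Emit:
play_rows([
  {"tx": -0.14,"ty": 0.05,"tz": 0,"spin": -0.08,"gripper": 1},
  {"tx": -0.28,"ty": 0.1,"tz": 0,"spin": -0.16,"gripper": 1},
  {"tx": -0.42,"ty": 0.15,"tz": 0,"spin": -0.24,"gripper": 1},
  {"tx": -0.56,"ty": 0.2,"tz": 0,"spin": -0.32,"gripper": 1},
  {"tx": -0.7,"ty": 0.25,"tz": 0,"spin": -0.4,"gripper": 1},
  {"tx": -0.84,"ty": 0.3,"tz": 0,"spin": -0.5,"gripper": 1},
  {"tx": -0.95,"ty": 0.32,"tz": 0,"spin": -0.61,"gripper": 1},
  {"tx": -0.95,"ty": 0.32,"tz": 0,"spin": -0.61,"gripper": 1},
  {"tx": -0.95,"ty": 0.32,"tz": 0,"spin": -0.61,"gripper": 1},
])

```text
clock: 6.18
position: [516.4, -48.2, 229.3]
ee_rot: [-0.694, 0.72, 0.001, -0.001]
contact_force: [-0.7, -0.6, -2.8]
gripper_width: 31.3
```

```bash
python3 go.py 530.7 16 180 -2.1
```

```text
t 6.17 pos [516.4 -48.2 229.3] jaw 177.89 tilt [-2.6e-03 -4.0e-04 -1.0e+00] F [-0.7 -0.6 -2.8] w 31.3 j6 -0.26
tx ty tz [-0.259 -0.048  0.197] spin -0.0 (mm [-64.7 -12.   49.2] deg 0.0 )
```

Emit:
play_rows([
  {"tx": -0.1,"ty": -0.02,"tz": 0.02,"spin": 0,"gripper": 1},
  {"tx": -0.2,"ty": -0.04,"tz": 0.08,"spin": 0,"gripper": 1},
  {"tx": -0.259,"ty": -0.048,"tz": 0.15,"spin": 0,"gripper": 1},
  {"tx": -0.259,"ty": -0.048,"tz": 0.2,"spin": 0,"gripper": 1},
  {"tx": -0.259,"ty": -0.048,"tz": 0.2,"spin": 0,"gripper": 1},
  {"tx": -0.259,"ty": -0.048,"tz": 0.2,"spin": 0,"gripper": 1},
])

```text
clock: 6.92
position: [531.7, 15.5, 180.8]
ee_rot: [-0.694, 0.72, -0.0, 0.0]
contact_force: [0.4, -0.3, -1.6]
gripper_width: 31.4
```

```bash
python3 go.py 530.7 16 180 -2.1;  python3 - <<'E'
from bench import *; import cv2, pickle
for n in("side","top"):
    g=get_image(n); pickle.dump(g,open(n+'3.pkl','wb')); f=g['frame']
    c=f[120:250,170:300] if n=="side" else f[110:250,180:330]
    cv2.imwrite(f'pics/{n}3.png',cv2.resize(c[:,:,::-1],None,fx=4,fy=4))
E
```

```text
t 6.92 pos [531.7  15.5 180.8] jaw 177.87 tilt [ 9.e-04 -1.e-04 -1.e+00] F [ 0.4 -0.3 -1.6] w 31.4 j6 -0.37
tx ty tz [-0.002  0.004  0.003] spin -0.001 (mm [-0.4  1.   0.8] deg 0.0 )
```

View pics/side3.png

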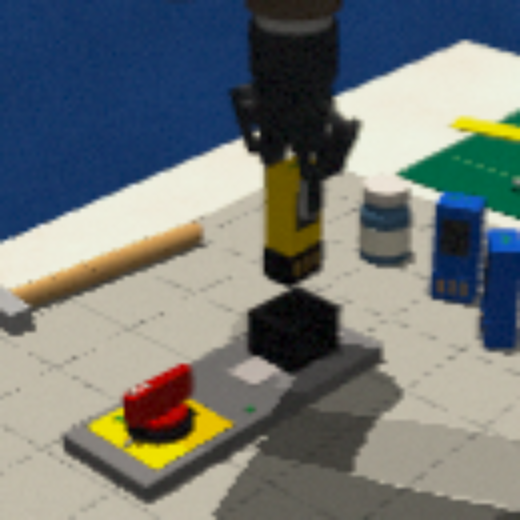

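View pics/top3.png

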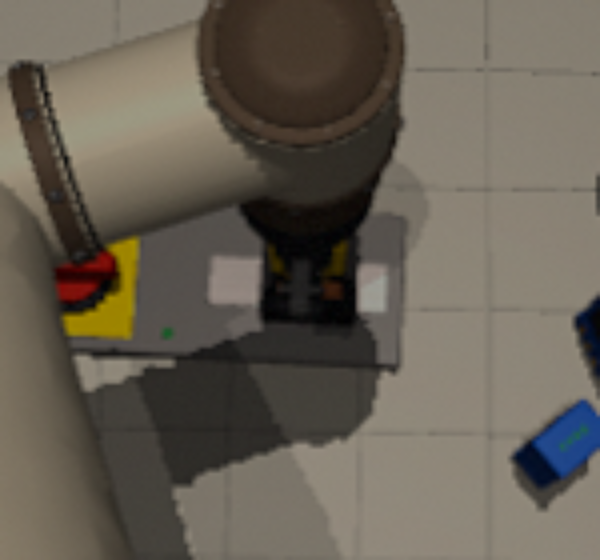

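Run:
```python
from h import *
import pickle
a=np.radians(-2.1); D=np.array([533.8,98.3])
ex=np.array([np.cos(a),np.sin(a)]); ey=np.array([-np.sin(a),np.cos(a)])
g=pickle.load(open('side3.pkl','rb')); P=cloud(g)
X=(P[:,:,:2]-D)@ex; Y=(P[:,:,:2]-D)@ey; Z=P[:,:,2]
hsv=cv2.cvtColor(g['frame'],cv2.COLOR_RGB2HSV); 
n=np.cross(np.roll(P,-1,1)-np.roll(P,1,1),np.roll(P,-1,0)-np.roll(P,1,0)); n/=np.linalg.norm(n,axis=2,keepdims=True)
nx=abs(n[:,:,:2]@ex); ny=abs(n[:,:,:2]@ey)
def face(nm,z0,z1,y0,y1):
    b=(Z>z0)&(Z<z1)&(abs(X)<45)&(Y>y0)&(Y<y1)
    for k,A,N in(('x',X,nx),('y',Y,ny)):
        v=A[b&(N>.85)]; print(nm,k,len(v),np.round(np.percentile(v,[10,25,50,75,90]),1) if len(v) else '')
face('pack',105,155,-120,-45); face('mod',30,58,-125,-35)
zz=Z[(abs(X)<20)&(abs(Y+82)<30)&(Z>75)]; print('pack bottom z',np.percentile(zz,[0,1,3]))
# pack edges in colors: lateral silhouettes of pack and module in undistorted cam coordinates
m=(abs(X)<45)&(abs(Y+82)<50)
for z0,z1 in((108,150),(35,58)):
    b=m&(Z>z0)&(Z<z1); v,u=np.nonzero(b); print(z0,[ (r,u[v==r].min(),u[v==r].max()) for r in np.unique(v)][::3])
```

```text
pack x 74 [-14.2 -13.3 -12.7 -11.7 -10.6]
pack y 54 [-64.3 -63.3 -62.  -60.6 -59.8]
mod x 80 [-26.4 -25.7 -24.5 -21.6  20.4]
mod y 59 [-55.6 -53.6 -52.6 -51.4 -50.8]
pack bottom z [ 99.19278249 102.74011503 105.85091805]
108 [(np.int64(176), np.int64(249), np.int64(250)), (np.int64(179), np.int64(236), np.int64(250)), (np.int64(182), np.int64(236), np.int64(250)), (np.int64(185), np.int64(236), np.int64(250)), (np.int64(188), np.int64(239), np.int64(245))]
35 [(np.int64(195), np.int64(244), np.int64(246)), (np.int64(198), np.int64(238), np.int64(254)), (np.int64(201), np.int64(232), np.int64(254)), (np.int64(204), np.int64(232), np.int64(252)), (np.int64(207), np.int64(238), np.int64(246))]
```

Depth faces from the side view: the pack is centred on the module to about 0.5 mm both ways (pack x +3.3 / y −85.0, module x +3.5 / y −85.6 in the dock frame). Lowering in steps, watching the force.

Emit:
play_rows([
  {"tx": 0,"ty": 0,"tz": 0.06,"spin": 0,"gripper": 1},
  {"tx": 0,"ty": 0,"tz": 0.12,"spin": 0,"gripper": 1},
  {"tx": 0,"ty": 0,"tz": 0.13,"spin": 0,"gripper": 1},
  {"tx": 0,"ty": 0,"tz": 0.14,"spin": 0,"gripper": 1},
  {"tx": 0,"ty": 0,"tz": 0.15,"spin": 0,"gripper": 1},
  {"tx": 0,"ty": 0,"tz": 0.156,"spin": 0,"gripper": 1},
  {"tx": 0,"ty": 0,"tz": 0.156,"spin": 0,"gripper": 1},
])

```text
clock: 7.9
position: [531.5, 16.4, 141.4]
ee_rot: [-0.694, 0.72, -0.0, 0.0]
contact_force: [-0.1, -1.0, -2.1]
gripper_width: 31.4
```

```bash
python3 go.py 530.7 16 113.7 -2.1
```

```text
t 7.9 pos [531.5  16.4 141.4] jaw 177.92 tilt [ 2.e-04  1.e-04 -1.e+00] F [-0.1 -1.  -2.1] w 31.4 j6 -0.37
tx ty tz [0.002 0.003 0.111] spin 0.001 (mm [ 0.4  0.8 27.7] deg -0.0 )
```

Emit:
play_rows([
  {"tx": 0,"ty": 0,"tz": 0.008,"spin": 0,"gripper": 1},
  {"tx": 0,"ty": 0,"tz": 0.016,"spin": 0,"gripper": 1},
  {"tx": 0,"ty": 0,"tz": 0.024,"spin": 0,"gripper": 1},
  {"tx": 0,"ty": 0,"tz": 0.024,"spin": 0,"gripper": 1},
])

```text
clock: 8.4
position: [531.2, 16.2, 135.0]
ee_rot: [-0.694, 0.72, 0.0, -0.0]
contact_force: [-0.8, -1.8, -3.6]
gripper_width: 31.3
```

Emit:
play_rows([
  {"tx": 0,"ty": 0,"tz": 0.012,"spin": 0,"gripper": 1},
  {"tx": 0,"ty": 0,"tz": 0.024,"spin": 0,"gripper": 1},
  {"tx": 0,"ty": 0,"tz": 0.036,"spin": 0,"gripper": 1},
  {"tx": 0,"ty": 0,"tz": 0.048,"spin": 0,"gripper": 1},
  {"tx": 0,"ty": 0,"tz": 0.06,"spin": 0,"gripper": 1},
  {"tx": 0,"ty": 0,"tz": 0.068,"spin": 0,"gripper": 1},
  {"tx": 0,"ty": 0,"tz": 0.068,"spin": 0,"gripper": 1},
])

```text
clock: 9.28
position: [531.3, 16.3, 117.9]
ee_rot: [-0.694, 0.72, 0.0, -0.0]
contact_force: [-0.4, -1.8, -3.6]
gripper_width: 31.7
```

Emit:
play_rows([
  {"tx": 0,"ty": 0,"tz": 0.008,"spin": 0,"gripper": 1},
  {"tx": 0,"ty": 0,"tz": 0.016,"spin": 0,"gripper": 1},
  {"tx": 0,"ty": 0,"tz": 0.02,"spin": 0,"gripper": 1},
  {"tx": 0,"ty": 0,"tz": 0.02,"spin": 0,"gripper": 1},
])

```text
clock: 9.78
position: [531.4, 16.3, 113.7]
ee_rot: [-0.694, 0.72, -0.0, -0.0]
contact_force: [-2.5, -1.5, 3.0]
gripper_width: 31.4
```

Emit:
play_rows([
  {"tx": 0,"ty": 0,"tz": 0.004,"spin": 0,"gripper": 1},
  {"tx": 0,"ty": 0,"tz": 0.006,"spin": 0,"gripper": 1},
  {"tx": 0,"ty": 0,"tz": 0.006,"spin": 0,"gripper": 1},
])

```text
clock: 10.15
position: [531.7, 16.2, 113.5]
ee_rot: [-0.695, 0.719, -0.001, 0.0]
contact_force: [-3.8, -1.4, 8.6]
gripper_width: 31.2
```

Emit:
play_rows([
  {"tx": 0,"ty": 0,"tz": 0.006,"spin": 0,"gripper": 1},
  {"tx": 0,"ty": 0,"tz": 0.012,"spin": 0,"gripper": 1},
  {"tx": 0,"ty": 0,"tz": 0.012,"spin": 0,"gripper": 1},
])

```text
clock: 10.52
position: [532.4, 16.1, 113.1]
ee_rot: [-0.695, 0.719, -0.001, 0.0]
contact_force: [-8.6, -2.0, 23.2]
gripper_width: 31.5
```

Bottomed at TCP 113 (predicted 113.7). Unload, open, rise.

Emit:
play_rows([
  {"tx": 0,"ty": 0,"tz": -0.018,"spin": 0,"gripper": 1},
  {"tx": 0,"ty": 0,"tz": -0.018,"spin": 0,"gripper": -0.2},
  {"tx": 0,"ty": 0,"tz": -0.018,"spin": 0,"gripper": -0.6},
  {"tx": 0,"ty": 0,"tz": -0.018,"spin": 0,"gripper": -1},
  {"tx": 0,"ty": 0,"tz": -0.018,"spin": 0,"gripper": -1},
  {"tx": 0,"ty": 0,"tz": -0.018,"spin": 0,"gripper": -1},
  {"tx": 0,"ty": 0,"tz": -0.018,"spin": 0,"gripper": -1},
])

```text
clock: 11.4
position: [531.4, 16.4, 113.2]
ee_rot: [-0.694, 0.72, 0.0, -0.0]
contact_force: [-1.1, 0.1, 0.0]
gripper_width: 85.3
```

Emit:
play_rows([
  {"tx": 0,"ty": 0,"tz": -0.1,"spin": 0,"gripper": -1},
  {"tx": 0,"ty": 0,"tz": -0.25,"spin": 0,"gripper": -1},
  {"tx": 0,"ty": 0,"tz": -0.4,"spin": 0,"gripper": -1},
  {"tx": 0,"ty": 0,"tz": -0.4,"spin": 0,"gripper": -1},
  {"tx": 0,"ty": 0,"tz": -0.4,"spin": 0,"gripper": -1},
])

```text
clock: 12.02
position: [530.8, 16.3, 212.8]
ee_rot: [-0.694, 0.72, 0.0, -0.0]
contact_force: [0.0, 0.3, -1.1]
gripper_width: 85.6
```

```bash
python3 go.py 536.5 183.2 210 -2.1
cat > snap.py <<'E'
from bench import *; import cv2, pickle,sys
k=sys.argv[1]
for n in("side","top"):
    g=get_image(n); pickle.dump(g,open(n+k+'.pkl','wb')); f=g['frame']
    c=f[120:250,170:300] if n=="side" else f[110:250,160:310]
    cv2.imwrite(f'pics/{n}{k}.png',cv2.resize(c[:,:,::-1],None,fx=4,fy=4))
E
python3 snap.py 4
python3 - <<'E'
from h import *
import pickle
for n in('side4','top4'):
    g=pickle.load(open(n+'.pkl','rb')); P=cloud(g); b=(np.hypot(P[:,:,0]-531,P[:,:,1]-16)<30)
    z=P[:,:,2]; m=b&(z>125)&(z<155); print(n,m.sum(), np.round(np.percentile(z[m],[5,25,50,75,95]),1) if m.any() else '', np.nanmean(P[m],0))
E
```

```text
t 12.03 pos [530.8  16.3 212.8] jaw 177.91 tilt [-1.e-03  2.e-04 -1.e+00] F [ 0.   0.3 -1.1] w 85.6 j6 -0.37
tx ty tz [-0.668  0.002  0.011] spin 0.0 (mm [-167.     0.4    2.8] deg -0.0 )
side4 113 [126.3 131.4 139.8 142.4 143.6] [527.49060302  21.1802568  137.15789268]
top4 37 [128.4 138.4 139.8 141.1 143.3] [524.40283586  -0.92227887 138.44658247]
```

View pics/side4.png

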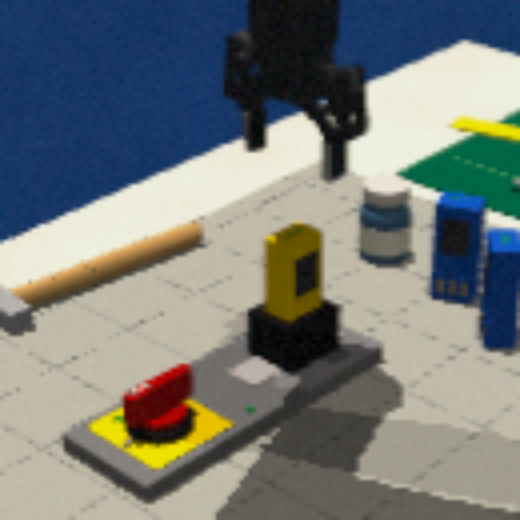

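View pics/top4.png

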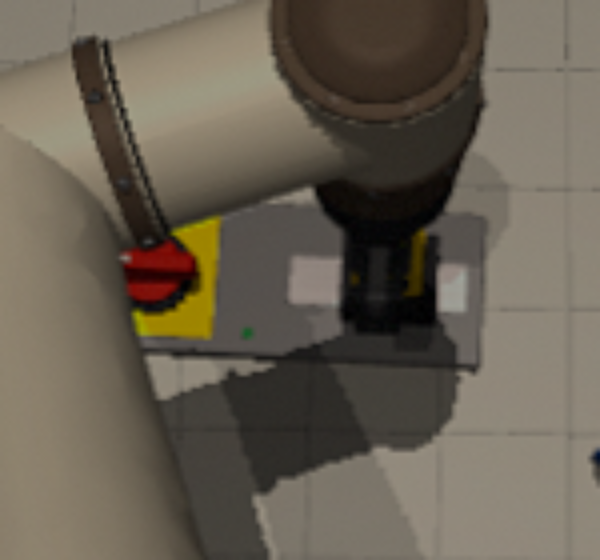

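Side view shows the pack seated in the module (crop 293,270), top at about 143 mm (33+110 as expected) and the switch still off (crop 158,395). Now to the switch.

Emit:
play_rows([
  {"tx": -0.15,"ty": 0,"tz": 0,"spin": 0,"gripper": -1},
  {"tx": -0.35,"ty": 0,"tz": 0,"spin": 0,"gripper": -1},
  {"tx": -0.55,"ty": 0,"tz": 0,"spin": 0,"gripper": -1},
  {"tx": -0.668,"ty": 0.002,"tz": 0.1,"spin": 0,"gripper": -1},
  {"tx": -0.668,"ty": 0.002,"tz": 0.3,"spin": 0,"gripper": -1},
  {"tx": -0.668,"ty": 0.002,"tz": 0.45,"spin": 0,"gripper": -1},
  {"tx": -0.668,"ty": 0.002,"tz": 0.45,"spin": 0,"gripper": -1},
  {"tx": -0.668,"ty": 0.002,"tz": 0.45,"spin": 0,"gripper": -1},
])

```text
clock: 13.12
position: [537.8, 183.5, 101.7]
ee_rot: [-0.694, 0.72, -0.0, 0.001]
contact_force: [-0.5, 0.1, 0.6]
gripper_width: 85.6
```

```bash
python3 go.py 536.5 183.2 56 -2.1; python3 snap.py 5
```

```text
t 13.12 pos [537.8 183.5 101.7] jaw 177.95 tilt [ 1.3e-03  1.0e-04 -1.0e+00] F [-0.5  0.1  0.6] w 85.6 j6 -0.65
tx ty tz [0.002 0.005 0.183] spin 0.001 (mm [ 0.4  1.4 45.7] deg -0.1 )
```

View pics/side5.png

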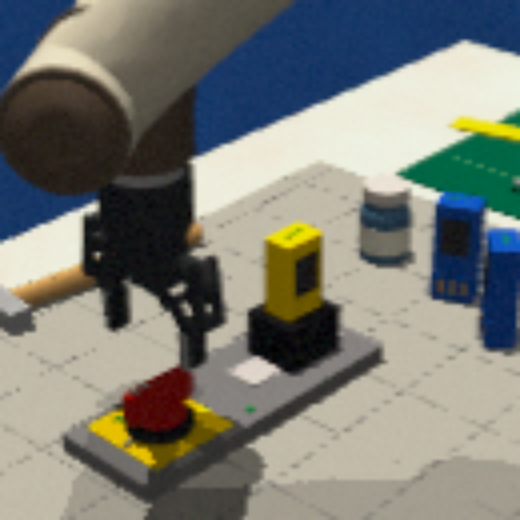

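Fingertips (118,315) and (193,355) straddle the red bar (158,400). Lowering and closing.

Emit:
play_rows([
  {"tx": 0,"ty": 0.004,"tz": 0.06,"spin": 0,"gripper": -1},
  {"tx": 0,"ty": 0.004,"tz": 0.12,"spin": 0,"gripper": -1},
  {"tx": 0,"ty": 0.004,"tz": 0.17,"spin": 0,"gripper": -1},
  {"tx": 0,"ty": 0.004,"tz": 0.183,"spin": 0,"gripper": -1},
  {"tx": 0,"ty": 0.004,"tz": 0.183,"spin": 0,"gripper": -1},
  {"tx": 0,"ty": 0.004,"tz": 0.183,"spin": 0,"gripper": 0.3},
  {"tx": 0,"ty": 0.004,"tz": 0.183,"spin": 0,"gripper": 1},
  {"tx": 0,"ty": 0.004,"tz": 0.183,"spin": 0,"gripper": 1},
  {"tx": 0,"ty": 0.004,"tz": 0.183,"spin": 0,"gripper": 1},
  {"tx": 0,"ty": 0.004,"tz": 0.183,"spin": 0,"gripper": 1},
  {"tx": 0,"ty": 0.004,"tz": 0.183,"spin": 0,"gripper": 1},
  {"tx": 0,"ty": 0.004,"tz": 0.183,"spin": 0,"gripper": 1},
])

```text
clock: 14.72
position: [537.9, 183.5, 55.7]
ee_rot: [-0.694, 0.72, -0.001, 0.002]
contact_force: [4.8, -2.2, -0.7]
gripper_width: 12.9
```

```bash
python3 go.py 536.5 183.2 56 -62.1
```

```text
t 14.72 pos [537.9 183.5  55.7] jaw 177.96 tilt [ 0.0038  0.0011 -1.    ] F [ 4.8 -2.2 -0.7] w 12.9 j6 -0.65
tx ty tz [ 0.001  0.005 -0.001] spin 1.335 (mm [ 0.4  1.4 -0.3] deg -60.1 )
```

Emit:
play_rows([
  {"tx": 0,"ty": -0.004,"tz": 0,"spin": 0.05,"gripper": 1},
  {"tx": 0,"ty": -0.004,"tz": 0,"spin": 0.15,"gripper": 1},
  {"tx": 0,"ty": -0.004,"tz": 0,"spin": 0.25,"gripper": 1},
  {"tx": 0,"ty": -0.004,"tz": 0,"spin": 0.35,"gripper": 1},
  {"tx": 0,"ty": -0.004,"tz": 0,"spin": 0.35,"gripper": 1},
])

```text
clock: 15.35
position: [538.2, 183.5, 55.8]
ee_rot: [-0.589, 0.808, -0.0, 0.001]
contact_force: [3.1, -2.0, 1.9]
gripper_width: 13.0
```

```bash
python3 go.py 538 183.2 56 -62.1; python3 -c "
from bench import *;print(read_state()['wrist_torque'])"
```

```text
t 15.35 pos [538.2 183.5  55.8] jaw 162.22 tilt [ 0.0027  0.001  -1.    ] F [ 3.1 -2.   1.9] w 13.0 j6 -0.92
tx ty tz [ 0.001  0.    -0.001] spin 0.985 (mm [ 0.3  0.1 -0.2] deg -44.3 )
[-0.40299458 -0.82611346 -0.10545862]
```

Emit:
play_rows([
  {"tx": 0,"ty": 0,"tz": 0,"spin": 0.12,"gripper": 1},
  {"tx": 0,"ty": 0,"tz": 0,"spin": 0.25,"gripper": 1},
  {"tx": 0,"ty": 0,"tz": 0,"spin": 0.4,"gripper": 1},
  {"tx": 0,"ty": 0,"tz": 0,"spin": 0.55,"gripper": 1},
  {"tx": 0,"ty": 0,"tz": 0,"spin": 0.7,"gripper": 1},
  {"tx": 0,"ty": 0,"tz": 0,"spin": 0.8,"gripper": 1},
  {"tx": 0,"ty": 0,"tz": 0,"spin": 0.88,"gripper": 1},
  {"tx": 0,"ty": 0,"tz": 0,"spin": 0.94,"gripper": 1},
  {"tx": 0,"ty": 0,"tz": 0,"spin": 0.94,"gripper": 1},
])

```text
clock: 16.48
position: [538.8, 183.1, 55.7]
ee_rot: [-0.258, 0.966, -0.0, 0.002]
contact_force: [5.3, -2.9, 0.3]
gripper_width: 12.8
```

```bash
python3 go.py 538 183.2 56 -62.1; python3 -c "
from bench import *;print(read_state()['wrist_torque'])"
```

```text
t 16.48 pos [538.8 183.1  55.7] jaw 119.95 tilt [ 3.5e-03  7.0e-04 -1.0e+00] F [ 5.3 -2.9  0.3] w 12.8 j6 -1.66
tx ty tz [ 0.003  0.002 -0.001] spin 0.046 (mm [ 0.6  0.5 -0.3] deg -2.0 )
[-1.04158744 -1.57323394 -0.10617538]
```

Torque is still only friction, 2° to go; push into the stop.

Emit:
play_rows([
  {"tx": 0,"ty": 0,"tz": 0,"spin": 0.02,"gripper": 1},
  {"tx": 0,"ty": 0,"tz": 0,"spin": 0.05,"gripper": 1},
  {"tx": 0,"ty": 0,"tz": 0,"spin": 0.08,"gripper": 1},
  {"tx": 0,"ty": 0,"tz": 0,"spin": 0.08,"gripper": 1},
])

```text
clock: 16.98
position: [538.9, 183.1, 55.7]
ee_rot: [-0.231, 0.973, -0.001, 0.002]
contact_force: [5.9, -4.8, -0.0]
gripper_width: 12.9
```

```bash
python3 go.py 538 183.2 56 -62.1; python3 -c "
from bench import *;print(read_state()['wrist_torque'])"
```

```text
t 16.98 pos [538.9 183.1  55.7] jaw 116.65 tilt [ 3.7e-03 -4.0e-04 -1.0e+00] F [ 5.9 -4.8 -0. ] w 12.9 j6 -1.72
tx ty tz [ 0.003  0.002 -0.001] spin -0.028 (mm [ 0.7  0.5 -0.3] deg 1.2 )
[-1.02514579 -1.6178047   1.02899467]
```

Torque about z jumped from 0.1 to 1.0 N m, so the switch is at its end stop. Let go and rise.

Emit:
play_rows([
  {"tx": 0,"ty": 0,"tz": 0,"spin": 0,"gripper": 0.4},
  {"tx": 0,"ty": 0,"tz": 0,"spin": 0,"gripper": -0.3},
  {"tx": 0,"ty": 0,"tz": 0,"spin": 0,"gripper": -1},
  {"tx": 0,"ty": 0,"tz": 0,"spin": 0,"gripper": -1},
  {"tx": 0,"ty": 0,"tz": 0,"spin": 0,"gripper": -1},
  {"tx": 0,"ty": 0,"tz": 0,"spin": 0,"gripper": -1},
])

```text
clock: 17.73
position: [536.9, 183.3, 55.1]
ee_rot: [-0.227, 0.974, 0.0, -0.0]
contact_force: [0.3, -0.1, 0.3]
gripper_width: 85.5
```

Emit:
play_rows([
  {"tx": 0,"ty": 0,"tz": -0.1,"spin": 0,"gripper": -1},
  {"tx": 0,"ty": 0,"tz": -0.3,"spin": 0,"gripper": -1},
  {"tx": 0,"ty": 0,"tz": -0.5,"spin": 0,"gripper": -1},
  {"tx": 0,"ty": 0,"tz": -0.7,"spin": 0,"gripper": -1},
  {"tx": 0,"ty": 0,"tz": -0.8,"spin": 0,"gripper": -1},
  {"tx": 0,"ty": 0,"tz": -0.8,"spin": 0,"gripper": -1},
  {"tx": 0,"ty": 0,"tz": -0.8,"spin": 0,"gripper": -1},
])

```text
clock: 18.6
position: [536.2, 183.0, 253.8]
ee_rot: [-0.227, 0.974, -0.0, -0.001]
contact_force: [-0.4, 0.6, -1.8]
gripper_width: 85.2
```

```bash
python3 go.py 538 183.2 256 -62.1; python3 snap.py 6
python3 - <<'E'
from h import *
import pickle
for n in('side6','top6'):
    g=pickle.load(open(n+'.pkl','rb')); P=cloud(g); z=P[:,:,2]
    hsv=cv2.cvtColor(g['frame'],cv2.COLOR_RGB2HSV); red=((hsv[:,:,0]<8)|(hsv[:,:,0]>172))&(hsv[:,:,1]>120)
    m=(np.hypot(P[:,:,0]-537,P[:,:,1]-183)<45)&(z>60)&(z<74)&red
    print(n,'handle',m.sum(),cv2.minAreaRect(P[m][:,:2].astype(np.float32)) if m.sum()>5 else '')
    m=(np.hypot(P[:,:,0]-531,P[:,:,1]-16)<32)&(z>137)&(z<155)
    print('packtop',m.sum(),np.percentile(z[m],[25,50,75,95]) if m.any() else '',cv2.minAreaRect(P[m][:,:2].astype(np.float32)) if m.sum()>5 else '')
E
```

```text
t 18.6 pos [536.2 183.  253.8] jaw 116.26 tilt [-2.2e-03 -7.0e-04 -1.0e+00] F [-0.4  0.6 -1.8] w 85.2 j6 -1.73
tx ty tz [-0.007 -0.002 -0.009] spin -0.037 (mm [-1.7 -0.6 -2.2] deg 1.6 )
side6 handle 61 ((539.3438110351562, 183.66598510742188), (67.42587280273438, 15.316523551940918), 31.01173973083496)
packtop 67 [140.49391444 141.95206459 142.75529335 144.07595927] ((530.9019775390625, 16.524951934814453), (47.35392379760742, 31.315643310546875), 88.3604965209961)
top6 handle 103 ((535.4189453125, 181.66624450683594), (68.27035522460938, 13.499115943908691), 28.14101791381836)
packtop 221 [139.1926617  140.84747389 142.01670861 143.44548005] ((529.4053955078125, 16.579761505126953), (31.855195999145508, 45.55757522583008), 0.8970088362693787)
```

View pics/side6.png

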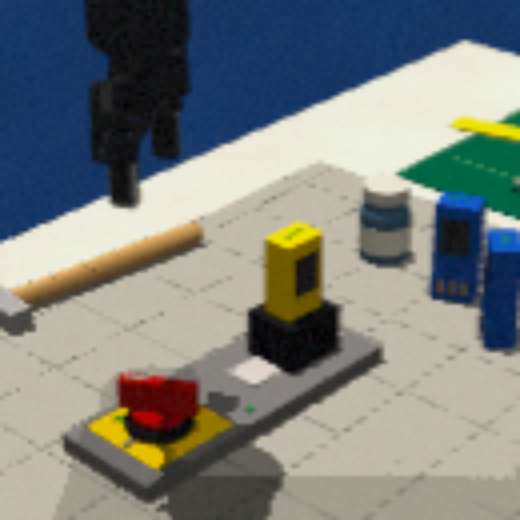

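View pics/top6.png

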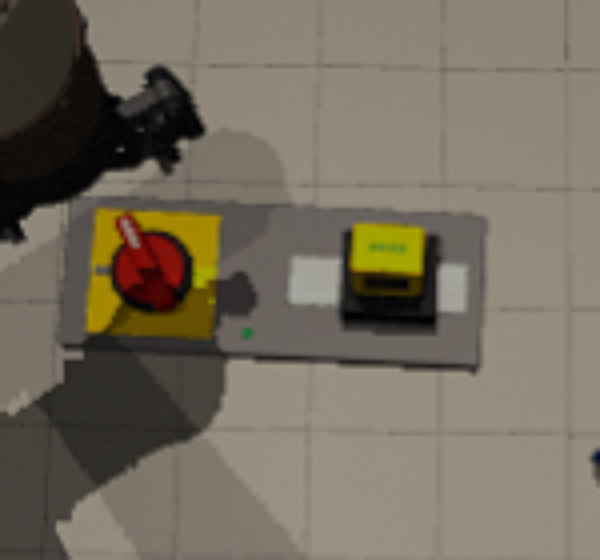

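The side view shows the pack seated at (293,270) and the bar turned at (158,400). The top view shows the white end at (130,232), on the green mark. Handle angle is 28–31° against 88° at the start, which is about 60° clockwise. Handing in.

```bash
python3 -c "
from bench import *
print(job_done(), read_state()['clock'])"
```

```text
the job is handed in; nothing more can be done
the job is handed in; nothing more can be done
```

The yellow pack is plugged upright into the dock's socket, and the switch was then turned clockwise to on and released. The job was handed in at about 18.7 s.

- **Pack:** it bottomed at TCP 113 mm (113.7 predicted) and I pushed it home with about 23 N. The last pictures put its top at 141–142 mm. The depth readings run 1–2 mm low, so that fits the expected 143 mm. The switch was still off when the pack went in.
- **Switch:** the turning torque rose from 0.1 to 1.0 N m at the end stop. After release, the handle measured 60° from its start in the top view and 57° in the side view, which is coarser. The white end sits on the green mark.
- **Disagreements:** the two cameras differed by up to about 4 mm in x. I used averages, and the pack went in without catching.
- **Left alone:** I moved only the pack and the switch, and the jar looks undisturbed in the last side view. The awl and cutter were outside the final crops, so I did not re-check them, but the arm did not go near them.

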